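# Clear the analysis bench: tubes, vials and sensor module to their holders

## Task

Tidy the bench after the measurement: stand the two blue-capped sample tubes in the yellow rack and the two white-capped glass vials in the green block, each in a hole of its own, and lay the steel sensor module flat in the grey aluminium cradle. Keep the tubes and vials upright all the time and set everything down gently, never letting it drop. Leave the tweezers and the loose blue cap where they lie.

Things in the scene. Friction and masses are not known exactly. Their poses are not given: they have to be found in the camera images.
- tube_a: First sealed sample tube standing upright on the bench: clear cylinder with a white label and a blue screw cap, 36 mm across (the cap; body 33 mm) and 75 mm tall with the cap, cap from 57 mm up, about 70 g. Round and rigid: any grasp yaw will do. Origin at the centre of its underside, z up. It goes in the yellow rack, either hole; its twin goes in the other hole.
- tube_b: Second sealed sample tube standing upright on the bench: clear cylinder with a white label and a blue screw cap, 36 mm across (the cap; body 33 mm) and 75 mm tall with the cap, cap from 57 mm up, about 70 g. Round and rigid: any grasp yaw will do. Origin at the centre of its underside, z up. It goes in the yellow rack, either hole; its twin goes in the other hole.
- vial_a: First small glass vial standing upright on the bench: clear cylinder 26 mm across, white cap, 55 mm tall with the cap (cap from 41 mm up), about 30 g. Any grasp yaw will do. Origin at the centre of its underside, z up. It goes in the green block, either hole; its twin goes in the other hole.
- vial_b: Second small glass vial standing upright on the bench: clear cylinder 26 mm across, white cap, 55 mm tall with the cap (cap from 41 mm up), about 30 g. Any grasp yaw will do. Origin at the centre of its underside, z up. It goes in the green block, either hole; its twin goes in the other hole.
- module: Steel flow-sensor module lying flat on the bench: a rectangular block 72 mm long (its x axis) x 38 mm wide (its y axis) x 40 mm tall, dark foot, two round screw heads (12 mm across, 6 mm high) on top and a small red fitting on its +x end (7 mm long, 26 mm up); about 0.3 kg. Grasp it across its 38 mm width. Origin at the centre of its underside, z up. It goes in the cradle, either way round.
- tube_rack: Fixed yellow rack for tubes: a block 70 mm (x) x 134 mm (y) x 25 mm tall with two round holes 54 mm across, open at the top, centred at y = -32 and +32 mm of its own frame (x = 0). Hole floor 6 mm above the bench, rim at 25 mm. Origin at the centre of its underside, on the bench.
- vial_block: Fixed green block for vials: 62 mm (x) x 118 mm (y) x 20 mm tall with two round holes 46 mm across, open at the top, centred at y = -28 and +28 mm of its own frame (x = 0). Hole floor 6 mm above the bench, rim at 20 mm. Origin at the centre of its underside, on the bench.
- cradle: Fixed grey aluminium cradle for the module: a shallow tray 108 mm (x) x 74 mm (y) x 14 mm tall with walls 8 mm thick, so that the pocket is 92 mm (x) x 58 mm (y); pocket floor 8 mm above the bench. The module's long side lies along the cradle's x axis. Origin at the centre of its underside, on the bench.
- loose_cap: Bystander: a loose blue screw cap lying upside down (its dark inside shows on top), 36 mm across, 16 mm tall, on the bench; to be left alone. Origin at the centre of its underside.
- tweezers: Bystander: dark steel tweezers lying flat along their x axis, 115 mm long (from x = -60 to +55 mm), 12 mm wide, 6 mm tall; to be left alone. Origin on the bench, near mid-length.
There are look-alikes about, which are no part of the job. What is shaped like the tube_b but orange is not meant.

How it is judged (in metres and radians):
At the end, for the whole second after the job is handed in: Both tubes stand in the yellow rack and both vials in the green block, one per hole, underside within 4 mm of the hole floor, upright within 0.12 rad; the module lies flat on the cradle floor (within 4 mm), centre within 18 mm of the cradle's; all released and at rest (below 0.02 m/s) (x of tube_a in the frame of tube_rack between -0.015 and 0.015 m and y of tube_a in the frame of tube_rack between -0.047 and 0.047 m and z of each of tube_a, tube_b in the frame of tube_rack below 0.01 m and angle between each of tube_a, tube_b, vial_a, vial_b, module's own z axis and vertical below 0.12 rad and linear speed of each of tube_a, tube_b, vial_a, vial_b, module below 0.02 m/s and x of tube_b in the frame of tube_rack between -0.015 and 0.015 m and y of tube_b in the frame of tube_rack between -0.047 and 0.047 m and x of vial_a in the frame of vial_block between -0.015 and 0.015 m and y of vial_a in the frame of vial_block between -0.043 and 0.043 m and z of each of vial_a, vial_b in the frame of vial_block below 0.01 m and x of vial_b in the frame of vial_block between -0.015 and 0.015 m and y of vial_b in the frame of vial_block between -0.043 and 0.043 m and x of module in the frame of cradle between -0.018 and 0.018 m and y of module in the frame of cradle between -0.018 and 0.018 m and z of module in the frame of cradle below 0.012 m); the robot touches nothing.
It fails at once if a tube or a vial is tipped by more than 0.6 rad (angle between any of tube_a, tube_b, vial_a, vial_b's own z axis and vertical above 0.6 rad).
It fails at once if a thing is dropped or flung: it moves faster than 0.7 m/s (a fall of 25 mm) with no finger on it ((linear speed of tube_a above 0.7 m/s and contact force between the fingers and tube_a below 0.05 N) or (linear speed of tube_b above 0.7 m/s and contact force between the fingers and tube_b below 0.05 N) or (linear speed of vial_a above 0.7 m/s and contact force between the fingers and vial_a below 0.05 N) or (linear speed of vial_b above 0.7 m/s and contact force between the fingers and vial_b below 0.05 N) or (linear speed of module above 0.7 m/s and contact force between the fingers and module below 0.05 N)).
It fails at once if the tweezers or the loose cap are moved by more than 30 mm (distance of any of loose_cap, tweezers from where it was at the start of the episode above 0.03 m).
It also fails if it takes over 128 s, if anything falls off the work surface, if the arm or the gripper's body presses on something with over 40 N, if the wrist force passes 120 N, or if a joint passes its speed limit or range.

## Robot

A 6-joint arm with a two-finger parallel gripper is mounted at the origin on the work surface. World frame = base frame: x ahead of the robot, y to its left, z up, the work surface at z = 0. Lengths are in mm, angles in degrees, forces in N, time in s.
With the tool pointing down it reaches from about 325 to 1000 mm from the base axis. Payload 5.1 kg.
Tool frame: the origin (TCP) lies midway between the tips of the shut fingers; the grasp point (between the pads) lies 19 mm behind it (ctrl.pinch_z is the z of the grasp point in the tool frame, in mm); z points along the fingers, y is the line along which they close (so a half turn about z gives the same grasp; the last joint's range is limited). The gripper opens to 85 mm and grips with 20 to 120 N. Pads are 22 mm wide; open, the fingers measure 114 mm over their backs; the gripper's body (76 mm by 85 mm) begins 54 mm behind the grasp point. The pads swing forward as they close: fully open they stand 13 mm farther back than shut.
Start: joints at [69.408, 7.093, 94.555, -0, 78.352, -4.733], TCP at [177.653, 625.239, 205.022] pointing down, gripper open.
Joint ranges: [-149.61, 149.61], [-58.7, 133.49], [1.44, 155.28], [-77.14, 257.14], [18.33, 153.61], [-166.67, 166.67]. Speed limits (degrees/s): [147.25, 147.25, 180, 180, 180, 180].

## Interface

Orientations are given as a 3x3 rotation matrix whose columns are the frame's x, y, z axes.
In Python, from workcell import ctrl gives the robot as it stands. Calls block until the motion is done:
- ctrl.goto(position, orientation): joint-space move of the TCP to a pose.
- ctrl.move_straight(position, ori=None, rate=150, threshold=None): straight line of the TCP; ori=None keeps the orientation; rate is the mean speed in mm/s. With threshold (N) it stops when the force on the tool has changed by that much, and returns True; else False.
- ctrl.goto_joints(angles): joint-space move.
- ctrl.set_gripper(opening): opening from 0.0 (shut) to 1.0 (fully open); the grip force is fixed at half the most; returns when the fingers have stopped.
- ctrl.hold(seconds).
- ctrl.ik(position, orientation): joint angles nearest the present ones, or None.
- ctrl.get_state(): the state.
- ctrl.capture(name): name is "side" or "top"; returns (picture, depth): 480x640x3 uint8, red, green, blue; 480x640 float32, mm along the optical axis (not along the pixel's ray), 0 where there is no reading.
- ctrl.camera_info(name): a dict with "fx", "fy", "cx", "cy" (pixels), "world_from_camera" (4x4, takes a point from camera to world coordinates). Camera axes: x right, y up, looking along -z (the intrinsics and any distortion apply to the point x, -y, -z); pixel columns grow to the right and rows downward; lengths in mm; the calibration is good to about 2 mm. A picture is of the moment at which its call begins. camera_info takes no time and is no camera call.
A pose or a line that the arm cannot do raises ctrl.MotionError and nothing moves.
- ctrl.hand_in(): hands the job in; it is judged then, once.
Trained networks look in the newest picture that a camera, given by its name, has taken for a name from the list of things; names that differ only in an ending like _2 or _b are one class to them, and where a whole thing is asked for, a point or a joint stands for the part that bears it (a point fixed in the world has none). Each returns a list of dicts, best first, with "p" (0 to 1); they miss things now and then, are a little off and sometimes report something else, mostly with a low value. They report only what shows in the picture. A call takes as long as a camera call. They do not tell look-alikes from the thing itself.
- ctrl.recognise(camera, name): "bbox" ([left, top, width, height] in pixels, round what is visible of it).
- ctrl.cut_out(camera, name): "mask" (480x640 bool, what is visible of it) and "bbox" ([left, top, width, height] in pixels, round what is visible of it).
- ctrl.pinpoint(camera, name): "xy" ([column, row] in pixels: a listed point, or the origin of a listed thing).
The state is a dict: "t": time; "joint_positions": joint angles; "dq": joint speeds; "tau": joint torques, N m; "position": TCP position; "ee_rot": TCP orientation; "wrist_force": force on the tool from outside, world axes, zero at the start; "ft_torque": the same for the moment, N m; "gripper_width": opening from 0.0 (shut) to 1.0 (fully open); "finger_force": force on a finger pad.
Only numpy, scipy, OpenCV 4.12 (cv2) and the standard library are available. Lean on these libraries where they do the work, as an engineer would, in place of code of your own. Each camera call takes 0.05 s, during which the arm holds its last target. There are 200 camera calls.

## Working session

There is one attempt and no reset: what is moved stays moved. The work goes in short steps, each a Python script; the robot and the scene stay as the last script left them, time stands still between calls to the robot, and variables do not carry over. Pictures are saved under pics/ and viewed, at most 14 in all, crops included, and the job is handed in when it is done.

```bash
mkdir -p pics; python3 - <<'E'
from workcell import ctrl
import cv2,numpy as np
for n in("top","side"):
    p,d=ctrl.capture(n); cv2.imwrite(f"pics/{n}0.png",p[:,:,::-1]); np.savez(f"{n}0.npz",p=p,d=d)
    i=ctrl.camera_info(n); print(n,{k:np.round(v,3).tolist() if not isinstance(v,str) else v for k,v in i.items()})
    for t in("tube_a","vial_a","module","tube_rack","vial_block","cradle","loose_cap","tweezers"):
        print(t,[(round(r["p"],2),np.round(r["bbox"]).tolist()) for r in ctrl.recognise(n,t)])
print(ctrl.pinch_z,ctrl.get_state())
E
```

```text
top {'fx': 491.133, 'fy': 491.133, 'cx': 320.231, 'cy': 239.404, 'world_from_camera': [[0.111, 0.969, -0.22, 329.935], [-0.994, 0.109, -0.022, 3.824], [0.003, 0.222, 0.975, 868.026], [0.0, 0.0, 0.0, 1.0]]}
tube_a [(0.92, [318.0, 266.0, 18.0, 26.0]), (0.91, [274.0, 306.0, 19.0, 25.0]), (0.81, [346.0, 229.0, 26.0, 28.0]), (0.73, [340.0, 327.0, 24.0, 21.0]), (0.61, [479.0, 343.0, 37.0, 21.0])]
vial_a [(0.87, [135.0, 288.0, 24.0, 19.0]), (0.73, [244.0, 273.0, 23.0, 18.0])]
module [(0.81, [391.0, 280.0, 36.0, 45.0]), (0.19, [479.0, 342.0, 34.0, 24.0])]
tube_rack [(0.86, [103.0, 188.0, 86.0, 57.0])]
vial_block [(0.72, [488.0, 233.0, 70.0, 47.0])]
cradle [(0.58, [326.0, 139.0, 56.0, 68.0]), (0.34, [316.0, 264.0, 21.0, 26.0])]
loose_cap [(0.69, [228.0, 197.0, 23.0, 24.0]), (0.5, [103.0, 189.0, 83.0, 55.0])]
tweezers [(0.62, [431.0, 207.0, 8.0, 64.0]), (0.53, [134.0, 289.0, 23.0, 17.0]), (0.46, [478.0, 344.0, 34.0, 19.0])]
side {'fx': 504.707, 'fy': 504.707, 'cx': 314.297, 'cy': 235.25, 'world_from_camera': [[0.885, 0.303, -0.352, 184.036], [-0.465, 0.561, -0.685, -602.433], [-0.01, 0.77, 0.6
[... 779 characters left out ...]
    7.83512009e+01, -4.73325319e+00]), 'dq': array([ 0.06727303,  0.01708928, -0.0179668 ,  0.05626878, -0.03270353,
        0.05097317]), 'tau': array([-4.31648123e-04, -4.23598981e+01, -3.65757465e+01, -1.38259179e-04,
        3.98599987e-04, -4.21680909e-06]), 'position': array([177.6680537 , 625.25844928, 205.03463016]), 'ee_rot': array([[-9.61932887e-01,  2.73285786e-01, -3.82689789e-06],
       [ 2.73285786e-01,  9.61932886e-01,  3.22549247e-05],
       [ 1.24960314e-05,  2.99812360e-05, -9.99999999e-01]]), 'wrist_force': array([-0.05725052,  0.44312221, -0.90410717]), 'ft_torque': array([-0.0288728 ,  0.04876583, -0.00612057]), 'finger_force': 0.0, 'gripper_width': 0.9994237132201389}
```

```bash
python3 - <<'E'
import cv2
a=cv2.imread("pics/top0.png")[120:390,80:580]; cv2.imwrite("pics/top0c.png",cv2.resize(a,(800,432),interpolation=cv2.INTER_CUBIC))
E
```

```text
(no output)
```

View pics/top0c.png

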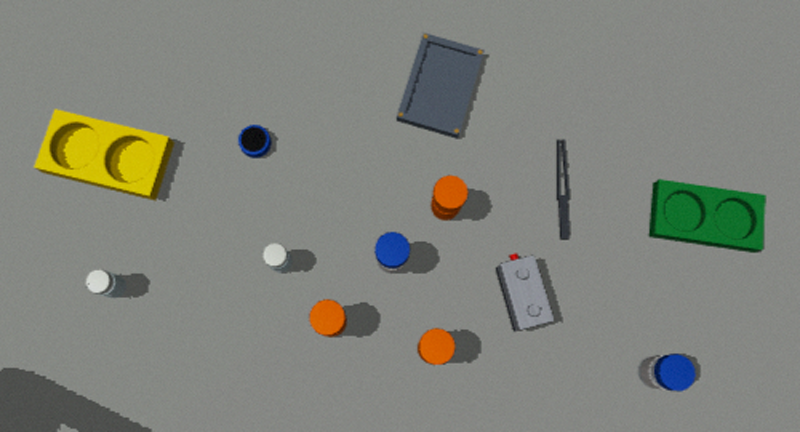

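View pics/side0.png

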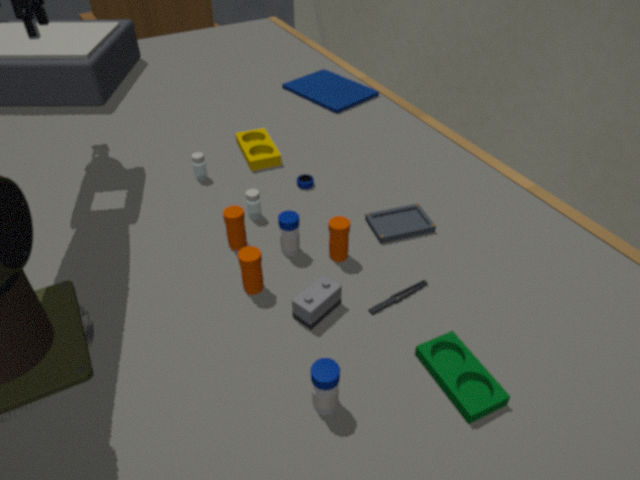

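The top crop shows the blue caps at about px (325,276) and (502,352), and the white caps at (141,296) and (252,280). The module is at (408,302), the cradle at (357,174), the yellow rack at (145,216) and the green block at (523,255). The three orange tubes are decoys. The side view agrees with this. Next I measure positions from colour and depth.

```bash
cat >vis.py <<'E'
import cv2,numpy as np
from workcell import ctrl
def cloud(d,n="top"):
    i=ctrl.camera_info(n); v,u=np.mgrid[:480,:640]
    c=np.stack([(u-i["cx"])/i["fx"]*d,-(v-i["cy"])/i["fy"]*d,-d],-1)
    T=np.array(i["world_from_camera"]); return c@T[:3,:3].T+T[:3,3]
def rect(P):   # centre, long size, short size, yaw of the long side
    b=cv2.boxPoints(cv2.minAreaRect(P[:,:2].astype(np.float32))); e=[b[1]-b[0],b[2]-b[1]]
    e.sort(key=np.linalg.norm); s,l=e
    return b.mean(0).round(1),round(float(np.linalg.norm(l))),round(float(np.linalg.norm(s))),round(float(np.degrees(np.arctan2(l[1],l[0]))%180),1)
def measure(p,d,boxes,n="top"):
    W=cloud(d,n); h=cv2.cvtColor(p,cv2.COLOR_RGB2HSV)
    for k,(x,y,w,hh,zl,zh,col) in boxes.items():
        m=np.zeros((480,640),bool); m[y:y+hh,x:x+w]=True
        m&=(d>0)&(W[...,2]>zl)&(W[...,2]<zh)
        H,S,V=h[...,0],h[...,1],h[...,2]
        m&={"b":(H>100)&(H<130)&(S>120),"y":(H>20)&(H<35)&(S>120),"g":(H>45)&(H<80)&(S>100),"o":S<=255}[col]
        P=W[m]; print(k,len(P),"medxyz",np.median(P,0).round(1),"z5-95",np.percentile(P[:,2],[5,95]).round(1),"rect",*rect(P))
E
python3 - <<'E'
from vis import *
f=np.load("top0.npz"); d=f["d"].astype(float)
W=cloud(d); print("bench",[W[v,u].round(1).tolist() for v,u in((250,290),(150,450),(220,470),(340,420))])
measure(f["p"],d,dict(tubeA=(310,258,35,40,66,85,"b"),tubeB=(475,335,45,35,66,85,"b"),
 vialA=(128,282,35,30,46,64,"o"),vialB=(238,267,35,30,46,64,"o"),
 module=(385,275,50,55,34,43.5,"o"),rack=(95,180,100,70,19,32,"y"),block=(480,225,85,60,14,26,"g"),
 cradle=(320,134,68,78,10.5,19,"o"),cradleall=(320,134,68,78,5,19,"o"),cap=(222,190,34,36,8,24,"o"),tw=(425,200,18,78,3,12,"o")))
E
```

```text
bench [[500.8, 75.3, -0.8], [727.4, -202.2, -2.8], [592.8, -244.9, 1.0], [368.0, -168.9, -1.9]]
tubeA 372 medxyz [449.6   7.1  75.3] z5-95 [73.  77.4] rect [450.4   7.1] 35 33 5.4
tubeB 437 medxyz [ 360.1 -283.6   74.9] z5-95 [71.2 77.5] rect [ 360.7 -284.7] 35 34 96.9
vialA 200 medxyz [386.  304.1  55.1] z5-95 [48.7 57.7] rect [385.6 305.6] 25 23 95.3
vialB 178 medxyz [433.5 127.9  55.2] z5-95 [51.  57.3] rect [433.7 128.1] 24 24 1.7
module 888 medxyz [ 425.7 -137.9   40.2] z5-95 [37.6 42.4] rect [ 428.8 -137.3] 77 38 21.2
rack 1652 medxyz [529.5 339.5  25.4] z5-95 [21.8 27.8] rect [530.4 340.6] 137 71 82.6
block 1427 medxyz [ 535.3 -335.4   19.9] z5-95 [16.4 22.6] rect [ 536.4 -336.2] 121 63 87.6
cradle 895 medxyz [656.8 -25.4  14.1] z5-95 [10.8 16.7] rect [657.2 -26.9] 110 74 169.1
cradleall 2266 medxyz [656.6 -27.    9.6] z5-95 [ 6.2 15.9] rect [653.8 -32.5] 144 106 2.4
cap 309 medxyz [564.6 175.4  16.4] z5-95 [13.  18.9] rect [565.4 175.7] 35 35 149.4
tw 345 medxyz [ 540.3 -177.     5.9] z5-95 [3.3 8.6] rect [ 551.1 -179.2] 143 28 5.6
```

```bash
cat >arm.py <<'E'
import numpy as np
from workcell import ctrl
UP=165
def u(a): return np.array([np.cos(np.radians(a)),np.sin(np.radians(a))])
def R(a):
    c,s=u(a); return np.array([[-s,c,0],[c,s,0],[0,0,-1]]).T.reshape(3,3).T if 0 else np.column_stack([(-s,c,0),(c,s,0),(0,0,-1)])
def ori(xy,a,z):      # finger line along a: take the half turn that keeps joint 6 small
    c=[(abs(q[5]),k) for k in(a,a+180) if (q:=ctrl.ik([*xy,z],R(k))) is not None]
    return R(min(c)[1])
def pick(xy,a,z,mm):
    o=ori(xy,a,UP); ctrl.goto([*xy,UP],o); ctrl.set_gripper(1.0)
    hit=ctrl.move_straight([*xy,z],rate=120,threshold=15)
    ctrl.set_gripper(0.0); s=ctrl.get_state()
    w=s["gripper_width"]*85; print("pick hit",hit,"width",round(w,1),"want",mm,"F",round(s["finger_force"],1),"t",round(s["t"],1))
    assert not hit and abs(w-mm)<6
    ctrl.move_straight([*xy,UP],rate=120)
def place(xy,a,z,opening):   # z: TCP height at which the thing should sit
    o=ori(xy,a,UP); ctrl.goto([*xy,UP],o); ctrl.hold(.2)
    ctrl.move_straight([*xy,z+8],rate=110)
    hit=ctrl.move_straight([*xy,z-2],rate=20,threshold=4); s=ctrl.get_state()
    print("place hit",hit,"z",round(s["position"][2],1),"want",z,"width",round(s["gripper_width"]*85,1))
    ctrl.set_gripper(opening); ctrl.hold(.2)
    ctrl.move_straight([*xy,UP],rate=150); print("t",round(ctrl.get_state()["t"],1))
E
sed -i 's/return np.array(\[\[-s.*else /return /' arm.py
cat >run1.py <<'E'
from arm import *
rack=np.array([530.2,340.3]); ra=82.6
pick([360.4,-284.2],40,25,34); place(rack+32*u(ra),ra-90,31,.75)
E
python3 run1.py
```

```text
pick hit False width 34.0 want 34 F 59.8 t 6.2
place hit True z 31.6 want 31 width 33.9
t 13.5
```

```bash
cat >run2.py <<'E'
from arm import *
rack=np.array([530.2,340.3]); ra=82.6; blk=np.array([535.9,-335.8]); ba=87.8
pick([450,7.1],55,25,34); place(rack-32*u(ra),ra-90,31,.75)
pick([385.8,305],0,20,26); place(blk-28*u(ba),ba-90,26,.7)
E
python3 run2.py && python3 - <<'E'
from vis import *
p,d=ctrl.capture("top"); cv2.imwrite("pics/top1.png",cv2.resize(p[120:390,80:580,::-1],(800,432)))
E
```

```text
pick hit False width 34.0 want 34 F 60.0 t 17.2
place hit True z 31.6 want 31 width 34.0
t 23.5
pick hit False width 22.3 want 26 F 58.8 t 26.5
place hit True z 26.6 want 26 width 23.0
t 33.9
```

View pics/top1.png

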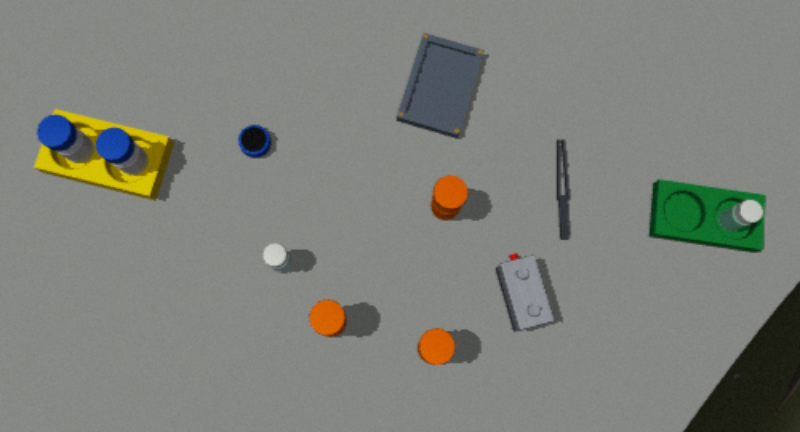

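Both tubes stand in the rack, with caps at crop (57,133) and (118,148). Vial A stands in the right-hand green hole at (748,213). Nothing else has moved. I carry on with the second vial and the module.

```bash
cat >run3.py <<'E'
from arm import *
blk=np.array([535.9,-335.8]); ba=87.8
pick([433.6,128],135,20,24); place(blk+28*u(ba),ba-90,26,.7)
pick([427,-137.7],21.2+90,12,38); place([657,-27],169.1+90-180,20,.7)
ctrl.goto_joints([69.4,7.1,94.55,0,78.35,-4.7])
E
python3 run3.py && python3 - <<'E'
from vis import *
p,d=ctrl.capture("top"); cv2.imwrite("pics/top2.png",cv2.resize(p[120:390,80:580,::-1],(800,432)))
s,_=ctrl.capture("side"); cv2.imwrite("pics/side2.png",s[:,:,::-1])
measure(p,d.astype(float),dict(module=(320,125,70,90,42,51.5,"o"),tubes=(85,170,110,75,74,90,"b"),vials=(480,220,90,60,52,70,"o"),cap=(222,190,34,36,8,24,"o"),tw=(425,200,18,78,3,12,"o")))
W=cloud(d.astype(float));h=cv2.cvtColor(p,cv2.COLOR_RGB2HSV)
for n,m in(("tube",(h[...,0]>100)&(h[...,0]<130)&(h[...,1]>120)&(W[...,2]>74)),("vial",(W[...,2]>54)&(W[...,2]<68)&(abs(W[...,0]-536)<40)&(abs(W[...,1]+336)<70))):
    k,l=cv2.connectedComponents(m.astype(np.uint8))
    for j in range(1,k):
        if (l==j).sum()>40: print(n,(l==j).sum(),np.median(W[l==j],0).round(1))
E
```

```text
pick hit False width 23.1 want 24 F 58.7 t 38.2
place hit True z 26.5 want 26 width 22.6
t 44.9
pick hit False width 0.0 want 38 F 3.6 t 48.7Traceback (most recent call last):
  File "run3.py", line 4, in <module>
    pick([427,-137.7],21.2+90,12,38); place([657,-27],169.1+90-180,20,.7)
    ~~~~^^^^^^^^^^^^^^^^^^^^^^^^^^^^
  File "arm.py", line 15, in pick
    assert not hit and abs(w-mm)<6
           ^^^^^^^^^^^^^^^^^^^^^^^
AssertionError
```

The fingers shut on nothing at the module. I look before moving.

```bash
python3 - <<'E'
from vis import *
p,d=ctrl.capture("top"); s,_=ctrl.capture("side")
a=cv2.resize(p[200:380,330:530,::-1],(400,360)); b=cv2.resize(s[180:360,230:430,::-1],(400,360))
cv2.imwrite("pics/fail.png",np.hstack([a,b])); st=ctrl.get_state(); print(st["position"],st["gripper_width"],st["wrist_force"],st["ee_rot"].round(2).tolist())
E
```

```text
[ 428.48985085 -138.07443175   13.727637  ] 0.001175518072944308 [-0.02570726  1.21575147  7.18479896] [[0.93, 0.36, 0.0], [0.36, -0.93, -0.0], [0.0, 0.0, -1.0]]
```

View pics/fail.png

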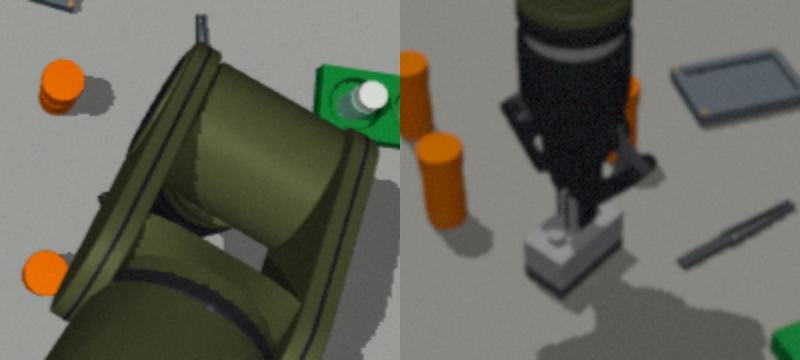

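```bash
python3 - <<'E'
from vis import *
s,d=ctrl.capture("side"); i=ctrl.camera_info("side"); T=np.array(i["world_from_camera"])
def proj(P):
    c=np.linalg.inv(T)@[*P,1]; return np.round([i["cx"]+i["fx"]*c[0]/-c[2], i["cy"]-i["fy"]*c[1]/-c[2]],1)
for z in(13.7,32,46,80): print(z,proj([428.5,-138.1,z]))
W=cloud(d.astype(float),"side")
for v in range(262,322,4): print(v,[W[v,u_].round().tolist() for u_ in(310,313,316,320,325)])
b=cv2.resize(s[235:335,260:370,::-1],(660,600),interpolation=cv2.INTER_CUBIC); cv2.imwrite("pics/fail2.png",b)
E
```

```text
13.7 [318.5 303.6]
32 [318.4 295.2]
46 [318.4 288.6]
80 [318.3 272. ]
262 [[416.0, -138.0, 105.0], [415.0, -149.0, 115.0], [417.0, -154.0, 118.0], [420.0, -160.0, 121.0], [426.0, -162.0, 120.0]]
266 [[415.0, -140.0, 99.0], [414.0, -151.0, 109.0], [416.0, -155.0, 111.0], [420.0, -160.0, 113.0], [431.0, -154.0, 103.0]]
270 [[415.0, -138.0, 90.0], [420.0, -139.0, 88.0], [419.0, -150.0, 98.0], [421.0, -158.0, 104.0], [432.0, -151.0, 93.0]]
274 [[415.0, -138.0, 82.0], [421.0, -136.0, 78.0], [419.0, -149.0, 90.0], [421.0, -157.0, 95.0], [428.0, -160.0, 95.0]]
278 [[416.0, -137.0, 73.0], [418.0, -142.0, 76.0], [418.0, -151.0, 84.0], [422.0, -156.0, 86.0], [425.0, -165.0, 93.0]]
282 [[416.0, -136.0, 64.0], [417.0, -143.0, 70.0], [420.0, -147.0, 72.0], [425.0, -150.0, 72.0], [433.0, -150.0, 68.0]]
286 [[416.0, -135.0, 55.0], [418.0, -142.0, 60.0], [419.0, -148.0, 65.0], [425.0, -150.0, 64.0], [432.0, -151.0, 62.0]]
290 [[415.0, -138.0, 50.0], [418.0, -142.0, 51.0], [420.0, -147.0, 55.0], [425.0, -150.0, 56.0], [433.0, -150.0, 51.0]]
294 [[415.0, -137.0, 40.0], [418.0, -141.0, 42.0], [419.0, -148.0, 48.0], [425.0, -150.0, 48.0], [435.0, -147.0, 40.0]]
298 [[409.0, -149.0, 46.0], [415.0, -147.0, 41.0], [419.0, -148.0, 40.0], [424.0, -152.0, 42.0], [430.0, -155.0, 41.0]]
302 [[407.0, -152.0, 41.0], [411.0, -154.0, 41.0], [416.0, -154.0, 39.0], [421.0, -157.0, 39.0], [430.0, -156.0, 33.0]]
306 [[404.0, -158.0, 40.0], [407.0, -161.0, 41.0], [412.0, -162.0, 40.0], [419.0, -161.0, 35.0], [429.0, -157.0, 27.0]]
310 [[400.0, -166.0, 41.0], [405.0, -166.0, 39.0], [410.0, -165.0, 36.0], [419.0, -161.0, 27.0], [429.0, -157.0, 18.0]]
314 [[399.0, -168.0, 36.0], [404.0, -168.0, 33.0], [410.0, -165.0, 27.0], [419.0, -161.0, 18.0], [429.0, -159.0, 10.0]]
318 [[398.0, -169.0, 28.0], [404.0, -168.0, 24.0], [411.0, -162.0, 15.0], [419.0, -160.0, 8.0], [429.0, -159.0, 1.0]]
```

View pics/fail2.png

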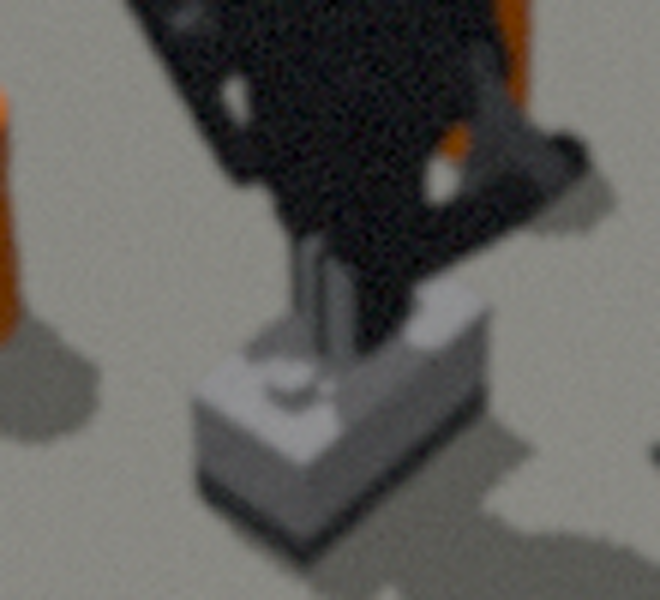

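The side crop, with the module top around px (310,298), shows the shut fingers sunk about 26 mm into the module's top. The module itself hasn't moved. I'll back out slowly and straight up, watching the force.

```bash
python3 - <<'E'
from arm import *
from vis import *
for z in(20,26,32,38,44,52,65):
    h=ctrl.move_straight([428.5,-138.1,z],rate=20,threshold=25); s=ctrl.get_state()
    print(z,h,s["position"].round(1),s["wrist_force"].round(1),round(s["finger_force"],1))
    if h: break
p,d=ctrl.capture("side"); i=p[235:345,260:380,::-1]; cv2.imwrite("pics/fail3.png",cv2.resize(i,(480,440)))
E
```

```text
20 False [ 428.4 -138.1   19.9] [ 0.9 -0.9 -0.1] 0.0
26 False [ 428.7 -138.2   26.2] [-1.1  1.   0.4] 0.0
32 False [ 428.7 -138.2   32.2] [0.8 0.  0.9] 0.0
38 False [ 428.7 -138.2   38.2] [ 0.4  0.1 -0.3] 0.0
44 False [ 428.6 -138.2   44.2] [-0.7 -1.   0.1] 0.0
52 False [ 428.6 -138.1   52.1] [-0.1  0.5 -0.2] 0.0
65 False [ 428.4 -138.1   65. ] [-0.3 -0.5  0.9] 0.0
```

View pics/fail3.png

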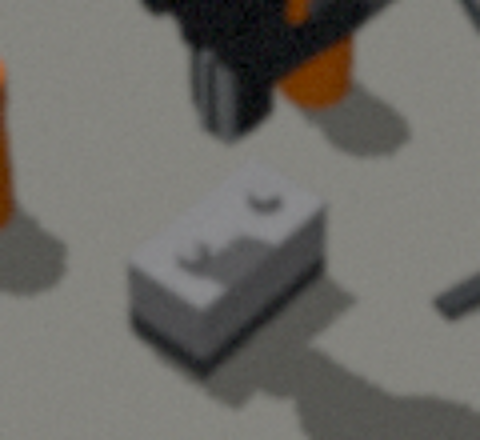

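The fingers came out with no force, so the module wasn't disturbed. I'll probe its top with the shut fingers to see where it's actually solid.

```bash
python3 - <<'E'
from arm import *
h=ctrl.move_straight([428.4,-138.1,10],rate=35,threshold=5); s=ctrl.get_state()
print(h,s["position"].round(1),s["wrist_force"].round(1),s["t"])
ctrl.move_straight([428.4,-138.1,60],rate=100)
E
```

```text
True [ 428.3 -138.    13.7] [-0.8 -1.   4.2] 53.8917
```

The module is solid only up to about 14 mm, which is its foot. I'll grip the foot low, then check the grip after a short lift before carrying it.

```bash
python3 - <<'E'
from arm import *
from vis import *
xy=[426.5,-138]; ctrl.set_gripper(1.0)
o=ori(xy,111.2,60); print(ctrl.move_straight([*xy,3],o,rate=70,threshold=15))
ctrl.set_gripper(0.0); s=ctrl.get_state()
print(s["gripper_width"]*85,s["finger_force"],s["position"].round(1),s["wrist_force"].round(1))
if s["gripper_width"]*85>30:
    ctrl.move_straight([*xy,13],rate=30); ctrl.hold(.3); s=ctrl.get_state()
    print(s["gripper_width"]*85,s["finger_force"],s["wrist_force"].round(1),s["ft_torque"].round(2),s["t"])
    p,d=ctrl.capture("side"); cv2.imwrite("pics/grip.png",cv2.resize(p[235:345,260:380,::-1],(480,440)))
E
```

```text
False
36.361313261646906 61.101640462875366 [ 427.  -138.1    3.7] [-1.2  2.7  5.3]
35.97550402121534 60.28892397880554 [-0.1  0.6 -2.9] [ 0.06 -0.02  0.02] 57.5583
```

View pics/grip.png

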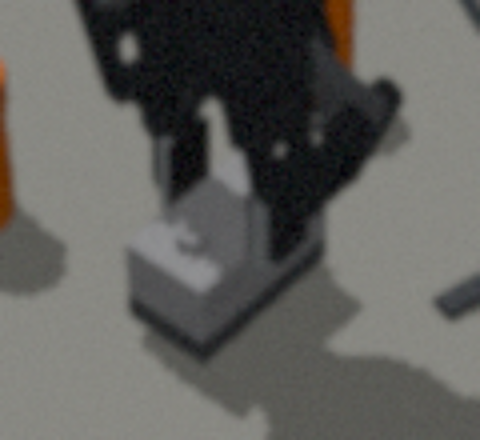

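The module is gripped at 60 N with its 2.9 N weight on the wrist, and it hangs level at about crop (225,260). Next it goes to the cradle.

```bash
python3 - <<'E'
from arm import *
from vis import *
ctrl.move_straight([426.5,-138,120],rate=80)
xy=[657,-27]; o=ori(xy,79.1,120)
y0=ctrl.get_state()["ee_rot"][:,1]
if y0@o[:,1]<0: o=R(79.1+180) if np.allclose(o,R(79.1)) else R(79.1)
ctrl.move_straight([*xy,120],o,rate=90); ctrl.hold(.3)
s=ctrl.get_state(); print(s["gripper_width"]*85,s["wrist_force"].round(1))
ctrl.move_straight([*xy,20],rate=70)
h=ctrl.move_straight([*xy,9.5],rate=15,threshold=5); s=ctrl.get_state()
print(h,s["position"].round(1),s["wrist_force"].round(1),s["gripper_width"]*85)
ctrl.set_gripper(.6); ctrl.hold(.3)
ctrl.move_straight([*xy,130],rate=100)
ctrl.goto_joints([69.4,7.1,94.55,0,78.35,-4.7])
p,d=ctrl.capture("top"); cv2.imwrite("pics/top2.png",cv2.resize(p[120:390,80:580,::-1],(800,432)))
q,_=ctrl.capture("side"); cv2.imwrite("pics/side2.png",q[:,:,::-1]); d=d.astype(float)
measure(p,d,dict(module=(320,115,75,95,42,51,"o"),cap=(222,190,34,36,8,24,"o"),tw=(425,200,18,78,3,12,"o")))
W=cloud(d);h=cv2.cvtColor(p,cv2.COLOR_RGB2HSV)
for n,m in(("tube",(h[...,0]>100)&(h[...,0]<130)&(h[...,1]>120)&(W[...,2]>74)),("vial",(W[...,2]>54)&(W[...,2]<68)&(abs(W[...,0]-536)<40)&(abs(W[...,1]+336)<70))):
    k,l=cv2.connectedComponents(m.astype(np.uint8))
    for j in range(1,k):
        if (l==j).sum()>40: print(n,(l==j).sum(),np.median(W[l==j],0).round(1))
print(ctrl.get_state()["t"])
E
```

```text
36.39176110598691 [-0.5 -1.5 -3.4]
True [656.9 -26.9  11.7] [-0.5 -0.5  5.8] 36.194685927291886
module 735 medxyz [654.9 -26.9  48.1] z5-95 [45.5 50.5] rect [657.9 -27.6] 76 38 168.9
cap 313 medxyz [564.4 175.4  16.5] z5-95 [12.9 19.1] rect [565.3 175.2] 36 35 52.1
tw 356 medxyz [ 540.8 -177.     5.8] z5-95 [3.2 8.4] rect [ 551.4 -179.8] 145 31 3.2
tube 371 [532.9 369.8  81.2]
tube 372 [526.1 306.9  81.3]
vial 186 [ 535.5 -306.    61. ]
vial 191 [ 534.1 -361.3   60.9]
69.4417
```

View pics/top2.png

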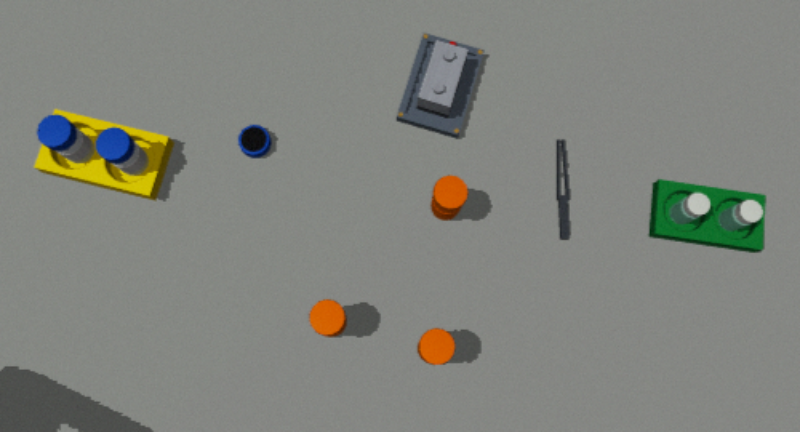

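View pics/side2.png

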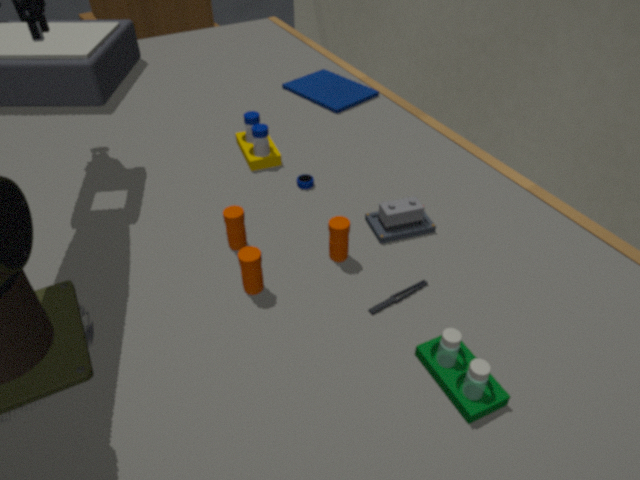

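The pictures show everything in place. The tubes are at side px (252,125) and (261,140), with tops at 81 mm. The vials are at (450,347) and (477,380), with tops at 61 mm. The module lies flat in the cradle at (402,212), with its top at 48 mm. The cap and the tweezers haven't moved.

```bash
python3 -c "
from workcell import ctrl
print(ctrl.hand_in())"
```

```text
the job is handed in; nothing more can be done
None
```

I handed the job in at about 69 s of robot time: both tubes are upright in the yellow rack, both vials upright in the green block, the module lies flat in the cradle, and the tweezers and loose cap were not moved; my first module grasp closed on nothing, so I redid it lower on its foot, and hand-in returned no verdict.

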